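# Zero the parcel scale with the stylus

## Task

The parcel scale has to be zeroed: first clear its platter by putting the seal stamp that was left on it into the desk tray. Then take the stylus and with its slim nose press the small recessed button in the scale's sloped front panel, gently but fully down, and hold it there for a good second. Finally let the button go and put the stylus into the tray too, leaving everything else where it is.

Things in the scene. Friction and masses are not known exactly. Their poses are not given: they have to be found in the camera images.
- scale: grey fixed parcel scale, about 246 (x) x 210 (y) x 68 high (mm); steel platter on top, 185 x 206, its centre at x = +32, 68 above the table. Origin: centre of underside. The -x side faces the robot: a light 68 long panel leaning back, outward normal (-0.766, 0, 0.643) in the scale's frame (40 deg above level), with a display (+y half) and one round hole (-y half), the recess
- recess (a point): centre of the recess's mouth, on the panel's face, 30 above the table, 55 from the scale's middle to -y; axes as the scale's. The hole is 13 across, square to the panel, too narrow for a finger. The black button cap (10 across) lies 3 to 11 below the face: this depth differs from start to start and is not reported
- zero_button (a joint): travel of the button in m: 0 released, 0.005 fully down; it moves along the recess, straight into the panel. The spring starts to yield at 2 N and is fully down at 6 N, then a hard stop
- stylus: stylus lying on the table: square aluminium handle 100 x 14 x 14 and, on its +x end, a round steel nose 6 across and 35 long. 45 g. Origin: underside, below the middle of the handle; x runs along it to the nose
- stylus_mid (a point): middle of the stylus handle, 7 above its underside
- stylus_tip (a point): end of the stylus nose, 85 from the middle of the handle
- stylus_tail (a point): blunt end of the stylus, 50 from the middle of the handle
- stamp: seal stamp standing on the platter: brass foot 28 across and 14 high, round wooden handle 16 to 22 thick up to 60 high (widest at 48). 110 g. Origin: centre of the foot's underside, z up the handle
- stamp_mid (a point): middle of the seal stamp, 30 above the underside of its foot
- tray: open black desk tray, fixed to the table, 215 (x) x 135 (y) outside, 36 high, walls and floor 5 thick. Origin: centre of the underside. It stands on the left or right of the scale, the stylus on the other side
- parcel_a: yellow wrapped parcel, 160 x 100 x 55, beyond the left place (mm); to be left alone; origin: centre of its underside
- parcel_b: yellow wrapped parcel, 150 x 90 x 50, beyond the right place (mm); to be left alone; origin: centre of its underside
- cup: red paper cup, 68 across, 80 high, far left (mm); to be left alone; origin: centre of its underside
- tape: roll of packing tape lying flat, 100 across, 45 high, far right (mm); to be left alone; origin: centre of its underside
- marker: thick white marker pen with a black cap, about 127 long, 18 thick, no slim nose; lies in front of the scale (mm); to be left alone; origin: centre of its underside
There are look-alikes about, which are no part of the job. What is shaped like the stylus but pink is not meant.

How it is judged:
By the outcome, as a careful person would: the job done as asked, in the order asked, and still so for the second after the job is handed in, with the robot touching nothing.
It also fails if it takes over 61 s, if anything falls off the work surface, if the arm or the gripper's body presses on something with over 40 N, if the wrist force passes 120 N, or if a joint passes its speed limit or range.

## Robot

A 6-joint arm with a two-finger parallel gripper is mounted at the origin on the work surface. World frame = base frame: x ahead of the robot, y to its left, z up, the work surface at z = 0. Lengths are in m, angles in degrees, forces in N, time in s.
With the tool pointing down it reaches from about 0.35 to 0.975 m from the base axis. Payload 7.1 kg.
Tool frame: the origin (TCP) lies on the centre line of the jaws, within the pads' length; the fingertips stand 19 mm ahead of it and the grasp point (between the pads) is the TCP; z points along the fingers, y is the line along which they close (so a half turn about z gives the same grasp; the last joint's range is limited). The gripper opens to 88 mm and grips with 3 to 60 N. Pads are 20 mm wide; open, the fingers measure 115 mm over their backs; the gripper's body (75 mm by 178 mm) begins 61 mm behind the grasp point.
Start: joints at [75.974, 24.242, 93.386, -0, 62.372, -1.089], TCP at [0.14, 0.609, 0.242] pointing down, gripper open.
Joint ranges: [-172.04, 172.04], [-51.8, 120.97], [4.93, 147.93], [-75.15, 255.16], [6.16, 154.13], [-145.62, 145.62]. Speed limits (degrees/s): [136.94, 136.94, 172.46, 180, 180, 180].

## Interface

Orientations are given as a 3x3 rotation matrix whose columns are the frame's x, y, z axes.
In Python, from workcell import telemetry, optics, order gives the robot as it stands.
- The arm moves only by the tool play_rows, never from a script. Its argument "targets" is a list of rows, each a list of 7 numbers: the opening, from -1 (shut) to 1 (fully open), then the shift along the tool's x, y, z in m, then the turn, a rotation vector about the tool's x, y, z in rad. A call has 1 to 20 rows; each row is the pose to reach, as a shift and turn from the pose commanded when the call began, along the tool's axes at that moment; what a row does not reach only later rows make up. A row lasts 1/12 s, in which the tool goes at most 41.7 mm and 7.16 degrees, less where a joint would pass 70% of its speed; a pose out of reach is approached as far as the arm can. A call with a gripper value outside its range is refused whole. The fingers move at their own pace and stop on an object; the grip force is fixed at half the most. Time passes only in rows, so rows that repeat a pose let the fingers close. It gives the time, the measured TCP pose, the force, the opening and the grip force at its end, in the units of the state.
- telemetry.state(): the state, without advancing time (a new reading comes with each control period).
- optics.read_camera(name): name is "side" or "top" or "wrist"; returns a dict with "image" (384x512x3 uint8, red, green, blue), "vfov" (degrees; the focal length in pixels is half the picture's height over the tangent of half this angle, whatever the lens; pixels are square), "cx", "cy" (the principal point, pixels), "k1" (the pictures are not rectified: a ray, as slopes to the right and down, at radius r is drawn at 1 + k1 r^2 times it, then the intrinsics apply), "R" (3x3) and "t" (3): a world point X has camera coordinates R X + t; the wrist camera has in their place "tool_from_camera" (4x4, takes a point from camera to tool coordinates, whose origin is the TCP and whose axes are the flange's). Camera axes: x right, y down, z forward; pixel columns grow to the right and rows downward; lengths in m; the calibration is good to about 2 mm. A picture is of the moment at which its call begins: read the wrist's pose just before it. There is no depth.
- order.close_job(): hands the job in; it is judged then, once.
The state is a dict: "time": time; "joints": joint angles; "dq": joint speeds; "effort": joint torques, N m; "ee_pos": TCP position; "tool_rot": TCP orientation; "wrist_force": force on the tool from outside, world axes, zero at the start; "wrist_torque": the same for the moment, N m; "width": opening from 0.0 (shut) to 1.0 (fully open); "grasp_force": force on a finger pad.
Only numpy, scipy, OpenCV 4.12 (cv2) and the standard library are available. Lean on these libraries where they do the work, as an engineer would, in place of code of your own. Each camera call takes 0.05 s, during which the arm holds its last target. There are 200 camera calls.

## Working session

There is one attempt and no reset: what is moved stays moved. The work goes in short steps, Python scripts to look and compute and a tool call to move; the robot and the scene stay as the last step left them, time stands still between calls to the robot, and variables do not carry over. Pictures are saved under pics/ and viewed, at most 10 in all, crops included, and the job is handed in when it is done.

Besides the shell and the picture viewer there is one more tool, called in YAML: its name, and indented under it one key for each argument. play_rows: Moves the arm, as the interface text tells. Its arguments: {"type":"object","properties":{"targets":{"type":"array"}},"required":["targets"]}

```bash
ls; mkdir -p pics; cat > h.py <<'E'
import numpy as np, cv2
from workcell import telemetry, optics, order
np.set_printoptions(precision=4, suppress=True)
def cam(name):
    s=telemetry.state(); c=optics.read_camera(name)
    h,w=c["image"].shape[:2]; c["f"]=h/2/np.tan(np.radians(c["vfov"]/2))
    if name=="wrist":
        T=np.array(c["tool_from_camera"]); Rw=np.array(s["tool_rot"]).reshape(3,3)
        c["Rcw"]=Rw@T[:3,:3]; c["C"]=Rw@T[:3,3]+np.array(s["ee_pos"])
    else:
        R=np.array(c["R"]).reshape(3,3); c["Rcw"]=R.T; c["C"]=-R.T@np.array(c["t"])
    return c
def rays(c,uv):
    uv=np.atleast_2d(np.asarray(uv,float)); d=(uv-[c["cx"],c["cy"]])/c["f"]
    x=d.copy()
    for _ in range(30): x=d/(1+c["k1"]*(x**2).sum(1,keepdims=True))
    v=np.c_[x,np.ones(len(x))]@c["Rcw"].T
    return v
def plane(c,uv,z):
    v=rays(c,uv); return c["C"]+v*((z-c["C"][2])/v[:,2])[:,None]
def tri(cs,uvs):
    A=np.zeros((3,3));b=np.zeros(3)
    for c,uv in zip(cs,uvs):
        v=rays(c,uv)[0];v/=np.linalg.norm(v);P=np.eye(3)-np.outer(v,v);A+=P;b+=P@c["C"]
    return np.linalg.solve(A,b)
def proj(c,X):
    p=(np.atleast_2d(X)-c["C"])@c["Rcw"]; s=p[:,:2]/p[:,2:]
    s=s*(1+c["k1"]*(s**2).sum(1,keepdims=True)); return s*c["f"]+[c["cx"],c["cy"]]
def save(n,im,k=1):
    cv2.imwrite("pics/"+n,cv2.cvtColor(cv2.resize(im,None,fx=k,fy=k,interpolation=cv2.INTER_CUBIC),cv2.COLOR_RGB2BGR))
E
python3 - <<'E'
from h import *
for n in("top","side"):
    c=cam(n); save(n+"1.png",c["image"],1.5); print(n,c["C"],c["Rcw"][:,2],c["f"],c["k1"])
s=telemetry.state();print(s)
E
```

```text
pics
top [0.4376 0.0053 1.1286] [ 0.0369 -0.0185 -0.9991] 366.54790731584444 -0.07698519082774803
side [ 0.3194 -0.8514  0.816 ] [ 0.168   0.7545 -0.6344] 399.1831301905678 0.002860391251406757
{'time': 0.1, 'joints': array([75.9751, 24.279 , 93.4246,  0.0005, 62.3729, -1.0894]), 'dq': array([ 0.0433, -0.1179, -0.0682, -0.0091, -0.0003, -0.0714]), 'effort': array([  0.0002, -54.5617, -27.4324,   0.0646,   0.0189,  -0.    ]), 'ee_pos': array([0.1398, 0.6087, 0.241 ]), 'tool_rot': array([[-0.9746,  0.2239, -0.0003],
       [ 0.2239,  0.9746, -0.0013],
       [ 0.    , -0.0013, -1.    ]]), 'wrist_force': array([0.0781, 0.2633, 1.0425]), 'wrist_torque': array([ 0.0264, -0.004 ,  0.0306]), 'grasp_force': 0.0, 'width': 0.9977703150907868}
```

View pics/top1.png

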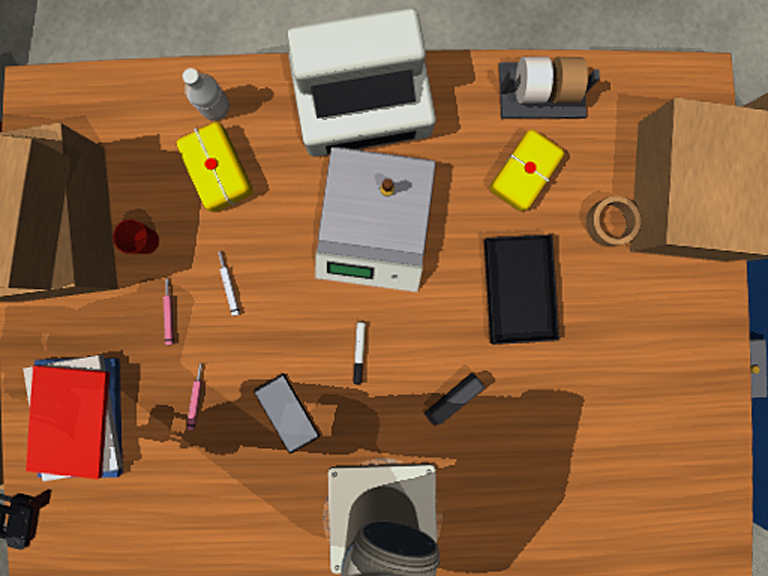

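View pics/side1.png

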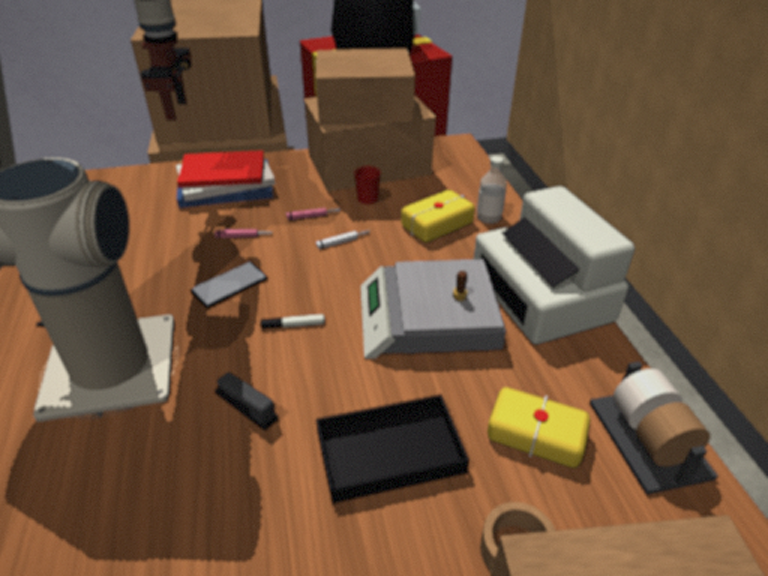

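The top view (1.5x pixels) shows the stylus candidates: white/aluminium at (229,283), pink at (168,312) and pink at (195,398). The aluminium one fits, since pink is excluded. The marker at (360,352) has no nose. The stamp is at (387,187), the recess at (395,276) and the tray at (522,288).

```bash
python3 - <<'E'
from h import *
c=cam("top");im=c["image"];S=cam("side");si=S["image"]
a=cv2.resize(im[155:225,125:185],None,fx=6,fy=6,interpolation=cv2.INTER_CUBIC)
b=cv2.resize(im[90:200,200:300],None,fx=3.8,fy=3.8,interpolation=cv2.INTER_CUBIC)[:420]
save("crop1.png",np.hstack([a[:418],b[:418]]))
hsv=cv2.cvtColor(im,cv2.COLOR_RGB2HSV)
def blobs(m,roi,mina=20):
    x0,y0,x1,y1=roi;q=np.zeros_like(m);q[y0:y1,x0:x1]=m[y0:y1,x0:x1]
    cs,_=cv2.findContours(q,cv2.RETR_EXTERNAL,cv2.CHAIN_APPROX_NONE)
    return sorted([k for k in cs if cv2.contourArea(k)>=mina],key=cv2.contourArea,reverse=True)
low=((hsv[...,1]<70)&(hsv[...,2]>90)).astype(np.uint8)
for k in blobs(low,(130,160,175,220))[:1]:
    r=cv2.minAreaRect(k);p=cv2.boxPoints(r);print("stylus",r,plane(c,p,0.007))
    pts=k[:,0,:];u=plane(c,pts,0.007)[:,:2];vx=cv2.fitLine(u.astype(np.float32),cv2.DIST_L2,0,.01,.01).ravel();print(vx)
    t=(u-vx[2:])@vx[:2];print("ends",vx[2:]+vx[:2]*t.min(),vx[2:]+vx[:2]*t.max())
for k in blobs(low,(205,90,295,200))[:2]:
    r=cv2.minAreaRect(k);print("scale",r,cv2.contourArea(k));ap=cv2.approxPolyDP(k,4,True)[:,0];print(np.c_[ap,plane(c,ap,0.068)[:,:2],plane(c,ap,0.0)[:,:2]])
dark=((im.max(2)<50)).astype(np.uint8)
for k in blobs(dark,(315,145,380,235))[:1]:
    r=cv2.minAreaRect(k);p=cv2.boxPoints(r);print("tray",r,plane(c,p,0.036)[:,:2],plane(c,r[0],0.036))
E
```

```text
stylus ((151.1470489501953, 188.58822631835938), (42.928802490234375, 4.850712299346924), 75.96376037597656) [[0.5499 0.3292 0.007 ]
 [0.5531 0.3146 0.007 ]
 [0.4245 0.2842 0.007 ]
 [0.4212 0.2988 0.007 ]]
[0.9711 0.2385 0.4834 0.3058]
ends [0.4229 0.2909] [0.5514 0.3225]
scale ((249.4013671875, 145.72991943359375), (71.53894805908203, 88.17156219482422), 7.696050643920898) 6059.0
[[221.      98.       0.7454   0.0823   0.7652   0.0873]
 [210.     184.       0.4935   0.119    0.4971   0.1263]
 [278.     193.       0.4628  -0.0773   0.4644  -0.0826]
 [289.     107.       0.7146  -0.1167   0.7323  -0.1245]]
scale ((225.5, 93.0), (6.0, 41.0), 90.0) 129.0
[[205.      96.       0.7526   0.1292   0.7727   0.1371]
 [246.      90.       0.7678   0.0085   0.789    0.0087]
 [205.      90.       0.7706   0.1289   0.7919   0.1369]]
tray ((347.09149169921875, 192.46304321289062), (70.67459869384766, 45.78565979003906), 86.42366790771484) [[ 0.5638 -0.2154]
 [ 0.5698 -0.3558]
 [ 0.3562 -0.3617]
 [ 0.3518 -0.2222]] [[ 0.4601 -0.2882  0.036 ]]
```

View pics/crop1.png

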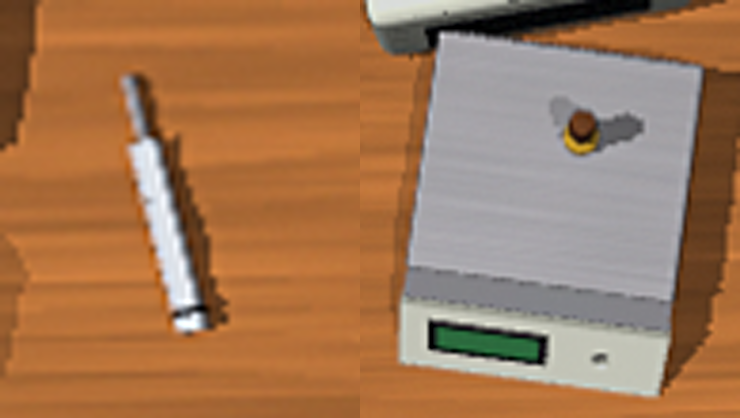

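The left crop confirms the aluminium square handle with a slim steel nose pointing away from the robot. In the right crop the stamp stands at about (258,123) and the recess is at (263,184), both in native top pixels.

```bash
cat > seg.py <<'E'
from h import *
def cent(m,roi):
    x0,y0,x1,y1=roi;q=np.zeros(m.shape,np.uint8);q[y0:y1,x0:x1]=m[y0:y1,x0:x1]
    n,l,st,ce=cv2.connectedComponentsWithStats(q);i=1+np.argmax(st[1:,4]);return ce[i],st[i]
E
python3 - <<'E'
from seg import *
c=cam("top");S=cam("side")
H=cv2.cvtColor(c["image"],cv2.COLOR_RGB2HSV);HS=cv2.cvtColor(S["image"],cv2.COLOR_RGB2HSV)
sat=H[...,1]>100;satS=HS[...,1]>100
print(cent(sat,(245,110,275,135)));print(cent(satS,(298,175,317,205)))
print("stamp", plane(c,cent(sat,(245,110,275,135))[0],0.10), tri([c,S],[cent(sat,(245,110,275,135))[0],cent(satS,(298,175,317,205))[0]]))
print("stamp side z", plane(S,cent(satS,(298,175,317,205))[0],0.098))
print("recess",plane(c,[263.2,184.2],0.03))
print("marker",plane(c,[[240,215],[239,255]],0.01)); print("platter side-cam far corners",)
hs=plane(c,[[258.4,121]],.128);print(hs)
E
```

```text
(array([257.9241, 124.9241]), array([254, 120,   9,  11,  79], dtype=int32))
(array([306.7097, 191.6774]), array([303, 181,   8,  19,  93], dtype=int32))
stamp [[ 0.6562 -0.0231  0.1   ]] [ 0.6592 -0.0236  0.0893]
stamp side z [[ 0.6558 -0.0334  0.098 ]]
recess [[ 0.4912 -0.0365  0.03  ]]
marker [[0.3999 0.0358 0.01  ]
 [0.2785 0.0417 0.01  ]]
platter side-cam far corners
[[ 0.6612 -0.024   0.128 ]]
```

play_rows:
  targets:
    - [0.3, -0.647, -0.501, -0.02, 0, 0, -0.072]
    - [0.3, -0.647, -0.501, -0.02, 0, 0, -0.072]
    - [0.3, -0.647, -0.501, -0.02, 0, 0, -0.072]
    - [0.3, -0.647, -0.501, -0.02, 0, 0, -0.072]
    - [0.3, -0.647, -0.501, -0.02, 0, 0, -0.072]
    - [0.3, -0.647, -0.501, -0.02, 0, 0, -0.072]
    - [0.3, -0.647, -0.501, -0.02, 0, 0, -0.072]
    - [0.3, -0.647, -0.501, -0.02, 0, 0, -0.072]
    - [0.3, -0.647, -0.501, -0.02, 0, 0, -0.072]
    - [0.3, -0.647, -0.501, -0.02, 0, 0, -0.072]
    - [0.3, -0.647, -0.501, -0.02, 0, 0, -0.072]
    - [0.3, -0.647, -0.501, -0.02, 0, 0, -0.072]
    - [0.3, -0.647, -0.501, -0.02, 0, 0, -0.072]
    - [0.3, -0.647, -0.501, -0.02, 0, 0, -0.072]
    - [0.3, -0.647, -0.501, -0.02, 0, 0, -0.072]
    - [0.3, -0.647, -0.501, -0.02, 0, 0, -0.072]
    - [0.3, -0.647, -0.501, -0.02, 0, 0, -0.072]
    - [0.3, -0.647, -0.501, -0.02, 0, 0, -0.072]
    - [0.3, -0.647, -0.501, -0.02, 0, 0, -0.072]
    - [0.3, -0.647, -0.501, -0.02, 0, 0, -0.072]

```text
time: 1.97
ee_pos: [0.6603, -0.0273, 0.2618]
tool_rot: [[-0.988, 0.155, 0.001], [0.155, 0.988, -0.001], [-0.001, -0.0, -1.0]]
wrist_force: [0.2, 0.2, -0.0]
width: 0.654
grasp_force: 0.0
```

```bash
python3 - <<'E'
from seg import *
s=telemetry.state();print(s["time"],s["ee_pos"],s["tool_rot"],s["joints"])
c=cam("wrist");save("w1.png",c["image"],1.5);print(c["C"],c["Rcw"],c["f"])
print(proj(c,[[.658,-.024,.128],[.4912,-.0365,.03]]))
E
```

```text
1.9667 [ 0.6603 -0.0273  0.2618] [[-0.9879  0.1549  0.0012]
 [ 0.1549  0.9879 -0.0007]
 [-0.0013 -0.0005 -1.    ]] [ -3.3855  26.0743  87.6156  -0.0368  66.2404 -84.4625]
[ 0.5801 -0.0149  0.4057] [[ 0.1545  0.944   0.2916]
 [ 0.988  -0.1477 -0.0455]
 [ 0.0001  0.2951 -0.9555]] 279.76835690815125
[[261.6883 183.47  ]
 [229.9553  33.146 ]]
```

View pics/w1.png

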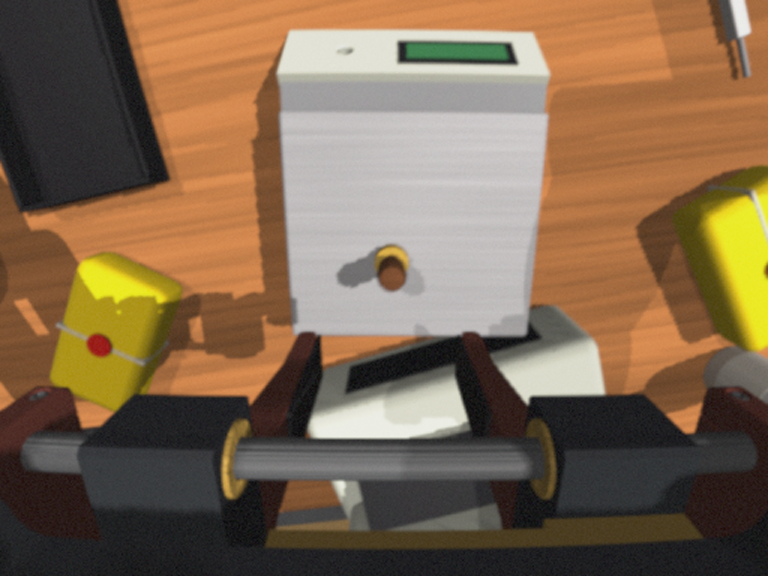

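The wrist view shows the scale squarely aligned. The stamp top is at (391,272), between the fingers, and the recess is at (345,51), where I predicted it (1.5x pixels). I'll descend on the stamp.

play_rows:
  targets:
    - [0.0, 0.003, 0.0, 0.04, 0, 0, 0]
    - [0.0, 0.003, 0.0, 0.08, 0, 0, 0]
    - [0.0, 0.003, 0.0, 0.1, 0, 0, 0]
    - [0.0, 0.003, 0.0, 0.1, 0, 0, 0]
    - [0.0, 0.003, 0.0, 0.1, 0, 0, 0]

```text
time: 2.43
ee_pos: [0.6547, -0.0233, 0.1608]
tool_rot: [[-0.988, 0.153, -0.002], [0.153, 0.988, 0.0], [0.002, -0.0, -1.0]]
wrist_force: [-0.1, -0.4, 0.3]
width: 0.499
grasp_force: 0.0
```

```bash
python3 - <<'E'
from seg import *
s=telemetry.state();print(s["time"],s["ee_pos"],s["joints"],s["width"])
c=cam("wrist");S=cam("side");t=cam("top")
H=cv2.cvtColor(c["image"],cv2.COLOR_RGB2HSV)
print(proj(c,[[.656,-.024,.128],[.656,-.024,.082]]))
save("w2.png",np.hstack([c["image"][:384],S["image"][100:250,230:400].repeat(2,0).repeat(2,1)[:300].copy() if 0 else np.zeros((384,1,3),np.uint8)]),1)
E
```

```text
2.4333 [ 0.6547 -0.0233  0.1608] [ -3.0839  32.1152  92.2764   0.0031  55.7518 -84.2755] 0.4990489397865002
[[258.248  229.0917]
 [258.3273 206.1354]]
```

View pics/w2.png

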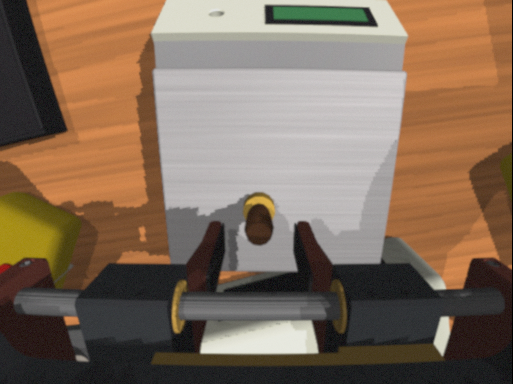

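The stamp is centred between the fingers at (259,230). I'll descend 58 mm, grip and lift.

play_rows:
  targets:
    - [0.0, 0, 0, 0.03, 0, 0, 0]
    - [0.0, 0, 0, 0.05, 0, 0, 0]
    - [0.0, 0, 0, 0.058, 0, 0, 0]
    - [0.0, 0, 0, 0.058, 0, 0, 0]
    - [-1, 0, 0, 0.058, 0, 0, 0]
    - [-1, 0, 0, 0.058, 0, 0, 0]
    - [-1, 0, 0, 0.058, 0, 0, 0]
    - [-1, 0, 0, 0.058, 0, 0, 0]
    - [-1, 0, 0, 0.058, 0, 0, 0]
    - [-1, 0, 0, 0.058, 0, 0, 0]
    - [-1, 0, 0, 0.058, 0, 0, 0]
    - [-1, 0, 0, 0.058, 0, 0, 0]
    - [-1, 0, 0, 0.04, 0, 0, 0]
    - [-1, 0, 0, 0, 0, 0, 0]
    - [-1, 0, 0, -0.02, 0, 0, 0]
    - [-1, 0, 0, -0.02, 0, 0, 0]

```text
time: 3.92
ee_pos: [0.6582, -0.0237, 0.1869]
tool_rot: [[-0.988, 0.153, 0.008], [0.153, 0.988, -0.0], [-0.008, 0.001, -1.0]]
wrist_force: [0.9, -0.6, -0.7]
width: 0.232
grasp_force: 30.0
```

play_rows:
  targets:
    - [-1, 0.015, -0.037, 0, 0, 0, 0]
    - [-1, 0.03, -0.075, 0, 0, 0, 0]
    - [-1, 0.045, -0.112, 0, 0, 0, 0]
    - [-1, 0.06, -0.15, 0, 0, 0, 0]
    - [-1, 0.075, -0.187, 0, 0, 0, 0]
    - [-1, 0.09, -0.225, 0, 0, 0, 0]
    - [-1, 0.103, -0.257, 0, 0, 0, 0]
    - [-1, 0.103, -0.257, 0.03, 0, 0, 0]
    - [-1, 0.103, -0.257, 0.07, 0, 0, 0]
    - [-1, 0.103, -0.257, 0.1, 0, 0, 0]
    - [-1, 0.103, -0.257, 0.12, 0, 0, 0]
    - [-1, 0.103, -0.257, 0.128, 0, 0, 0]
    - [-1, 0.103, -0.257, 0.134, 0, 0, 0]
    - [-1, 0.103, -0.257, 0.136, 0, 0, 0]
    - [-1, 0.103, -0.257, 0.138, 0, 0, 0]
    - [-1, 0.103, -0.257, 0.138, 0, 0, 0]

```text
time: 5.25
ee_pos: [0.5148, -0.262, 0.0445]
tool_rot: [[-0.988, 0.153, 0.001], [0.153, 0.988, -0.001], [-0.002, -0.001, -1.0]]
wrist_force: [0.5, -0.3, -1.2]
width: 0.231
grasp_force: 30.0
```

play_rows:
  targets:
    - [-1, 0, 0, 0.0015, 0, 0, 0]
    - [-1, 0, 0, 0.003, 0, 0, 0]
    - [-1, 0, 0, 0.003, 0, 0, 0]
    - [-1, 0, 0, 0.003, 0, 0, 0]
    - [-0.25, 0, 0, 0.003, 0, 0, 0]
    - [-0.25, 0, 0, 0.003, 0, 0, 0]
    - [-0.25, 0, 0, 0.003, 0, 0, 0]
    - [-0.25, 0, 0, 0.003, 0, 0, 0]
    - [-0.25, 0, 0, 0.003, 0, 0, 0]
    - [-0.25, 0, 0, -0.01, 0, 0, 0]
    - [-0.25, 0, 0, -0.04, 0, 0, 0]
    - [-0.25, 0, 0, -0.08, 0, 0, 0]
    - [-0.25, 0, 0, -0.12, 0, 0, 0]
    - [-0.25, 0, 0, -0.16, 0, 0, 0]
    - [-0.25, 0, 0, -0.19, 0, 0, 0]

```text
time: 6.5
ee_pos: [0.5147, -0.262, 0.2381]
tool_rot: [[-0.988, 0.153, 0.003], [0.153, 0.988, -0.002], [-0.003, -0.001, -1.0]]
wrist_force: [0.4, 0.6, -0.1]
width: 0.377
grasp_force: 0.0
```

```bash
python3 - <<'E'
from seg import *
s=telemetry.state();print(s["time"],s["ee_pos"],s["tool_rot"],s["joints"],s["wrist_force"])
c=cam("top");S=cam("side")
H=cv2.cvtColor(S["image"],cv2.COLOR_RGB2HSV);m=(H[...,1]>100)&(S["image"].max(2)>60)
q,st=cent(m,(222,275,300,318));print(q,st,plane(S,q,.035))
save("s2.png",S["image"][250:345,200:330],3)
E
```

```text
6.5 [ 0.5147 -0.262   0.2381] [[-0.9882  0.1532  0.003 ]
 [ 0.1532  0.9882 -0.0016]
 [-0.0032 -0.0011 -1.    ]] [ -28.1594   20.4433   99.8227   -0.0007   59.5381 -109.3457] [ 0.4185  0.56   -0.1185]
[279.3854 284.3438] [274 278  13  13  96] [[ 0.5108 -0.2813  0.035 ]]
```

View pics/s2.png

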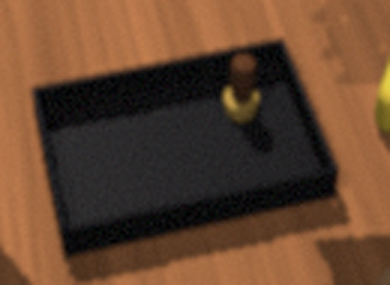

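The stamp stands upright in the tray. I'll go over the stylus next.

play_rows:
  targets:
    - [-0.1, 0.009, 0.039, 0, 0, 0, -0.02]
    - [-0.1, 0.018, 0.078, 0, 0, 0, -0.05]
    - [-0.1, 0.028, 0.118, 0, 0, 0, -0.08]
    - [-0.1, 0.037, 0.157, 0, 0, 0, -0.11]
    - [-0.1, 0.047, 0.197, 0, 0, 0, -0.14]
    - [-0.1, 0.056, 0.236, 0, 0, 0, -0.17]
    - [-0.1, 0.065, 0.275, 0, 0, 0, -0.2]
    - [-0.1, 0.075, 0.315, 0, 0, 0, -0.23]
    - [-0.1, 0.084, 0.354, 0, 0, 0, -0.26]
    - [-0.1, 0.093, 0.393, 0, 0, 0, -0.29]
    - [-0.1, 0.103, 0.433, 0, 0, 0, -0.32]
    - [-0.1, 0.112, 0.472, 0, 0, 0, -0.35]
    - [-0.1, 0.122, 0.512, 0, 0, 0, -0.38]
    - [-0.1, 0.131, 0.551, 0.03, 0, 0, -0.394]
    - [-0.1, 0.131, 0.551, 0.06, 0, 0, -0.394]
    - [-0.1, 0.131, 0.551, 0.07, 0, 0, -0.394]
    - [-0.1, 0.131, 0.551, 0.07, 0, 0, -0.394]

```text
time: 8.02
ee_pos: [0.4665, 0.3015, 0.1605]
tool_rot: [[-0.971, -0.239, -0.006], [-0.239, 0.971, -0.004], [0.007, -0.003, -1.0]]
wrist_force: [-0.3, 0.1, 0.2]
width: 0.45
grasp_force: 0.0
```

```bash
python3 - <<'E'
from seg import *
s=telemetry.state();print(s["time"],s["ee_pos"],s["joints"][5])
c=cam("wrist");im=c["image"];H=cv2.cvtColor(im,cv2.COLOR_RGB2HSV)
R=np.array(s["tool_rot"]);p=np.array(s["ee_pos"])
m=((H[...,1]<70)&(H[...,2]>90)).astype(np.uint8)
uv=proj(c,[.470,.3025,.007])[0];print(uv)
l=cv2.connectedComponents(m)[1];i=l[int(uv[1]),int(uv[0])];print(i,(l==i).sum())
ys,xs=np.nonzero(l==i);P=plane(c,np.c_[xs,ys],.010);T=(P-p)@R
f=cv2.fitLine(T[:,:2].astype(np.float32),cv2.DIST_HUBER,0,.01,.01).ravel();print("tool-frame line",f,T.min(0),T.max(0))
for a in np.linspace(T[:,0].min(),T[:,0].max(),9): 
    k=abs(T[:,0]-a)<.003;print(a,T[k,1].min(),T[k,1].max())
save("w3.png",im)
E
```

```text
8.0167 [0.4665 0.3015 0.1605] -72.16913583420181
[259.2707 185.3875]
11 1163
tool-frame line [ 1.     -0.0043 -0.017  -0.0021] [-0.0897 -0.0096  0.1498] [0.0328 0.0048 0.1507]
-0.08972681693371351 -0.003295786138255408 0.0002664995544398651
-0.07440924210456942 -0.00443182804754346 0.0002590626399462361
-0.05909166727542535 -0.007813752858894163 0.0025515329047087164
-0.04377409244628126 -0.008875268306836395 0.004800206785265091
-0.028456517617137182 -0.008749977994661212 0.0047245292244115335
-0.013138942787993102 -0.008639563655528537 0.004657706858452418
0.002178632041150985 -0.00957011786484913 0.004583209577849115
0.01749620687029506 -0.009476217119180012 0.00451222300166634
0.032813781699439146 -0.00935027370085481 0.004444541468724626
```

View pics/w3.png

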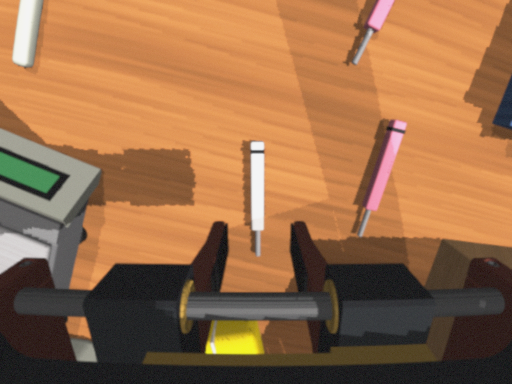

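The aluminium stylus lies between the fingers. Its handle runs from (257,143) to (257,230), with the nose tip at (258,254). The pinks at (385,170) and (375,20) stay untouched. I'll descend most of the way.

play_rows:
  targets:
    - [-0.1, -0.001, -0.002, 0.035, 0, 0, 0]
    - [-0.1, -0.001, -0.002, 0.07, 0, 0, 0]
    - [-0.1, -0.001, -0.002, 0.1, 0, 0, 0]
    - [-0.1, -0.001, -0.002, 0.115, 0, 0, 0]
    - [-0.1, -0.001, -0.002, 0.12, 0, 0, 0]
    - [-0.1, -0.001, -0.002, 0.12, 0, 0, 0]
    - [-0.1, -0.001, -0.002, 0.12, 0, 0, 0]
    - [-0.1, -0.001, -0.002, 0.12, 0, 0, 0]

```text
time: 8.73
ee_pos: [0.472, 0.3014, 0.0456]
tool_rot: [[-0.971, -0.237, 0.003], [-0.237, 0.971, 0.002], [-0.003, 0.001, -1.0]]
wrist_force: [0.5, -0.0, -0.4]
width: 0.446
grasp_force: 0.0
```

play_rows:
  targets:
    - [-0.1, 0, 0, 0.015, 0, 0, 0]
    - [-0.1, 0, 0, 0.022, 0, 0, 0]
    - [-0.1, 0, 0, 0.023, 0, 0, 0]
    - [-0.1, 0, 0, 0.023, 0, 0, 0]
    - [-0.1, 0, 0, 0.023, 0, 0, 0]
    - [-1, 0, 0, 0.023, 0, 0, 0]
    - [-1, 0, 0, 0.023, 0, 0, 0]
    - [-1, 0, 0, 0.023, 0, 0, 0]
    - [-1, 0, 0, 0.023, 0, 0, 0]
    - [-1, 0, 0, 0.023, 0, 0, 0]
    - [-1, 0, 0, 0.023, 0, 0, 0]
    - [-1, 0, 0, 0.023, 0, 0, 0]
    - [-1, 0, 0, 0.023, 0, 0, 0]

```text
time: 9.82
ee_pos: [0.4707, 0.3012, 0.0208]
tool_rot: [[-0.971, -0.238, 0.0], [-0.238, 0.971, 0.0], [-0.0, 0.0, -1.0]]
wrist_force: [-1.1, -0.7, 3.8]
width: 0.159
grasp_force: 30.0
```

The opening reads 14 mm, so the stylus is gripped. I'll lift, and refine the recess position meanwhile.

play_rows:
  targets:
    - [-1, 0, 0, -0.03, 0, 0, 0]
    - [-1, 0, 0, -0.07, 0, 0, 0]
    - [-1, 0, 0, -0.11, 0, 0, 0]
    - [-1, 0, 0, -0.14, 0, 0, 0]
    - [-1, 0, 0, -0.14, 0, 0, 0]
    - [-1, 0, 0, -0.14, 0, 0, 0]

```text
time: 10.32
ee_pos: [0.4715, 0.3017, 0.1624]
tool_rot: [[-0.971, -0.238, 0.003], [-0.238, 0.971, 0.002], [-0.004, 0.001, -1.0]]
wrist_force: [0.3, -0.5, -0.6]
width: 0.161
grasp_force: 30.0
```

```bash
python3 - <<'E'
from seg import *
c=cam("top");S=cam("side")
def hole(c,uv,r):
    g=c["image"].min(2).astype(float);u,v=map(int,np.round(uv));w=g[v-r:v+r+1,u-r:u+r+1]
    w=np.clip(np.median(w)-25-w,0,None);yy,xx=np.mgrid[v-r:v+r+1,u-r:u+r+1]
    return np.array([(w*xx).sum(),(w*yy).sum()])/w.sum()
X=[.4912,-.0365,.03]
ut=hole(c,proj(c,X)[0],4);us=hole(S,proj(S,X)[0],5);print(proj(S,X),ut,us)
print(plane(c,ut,.03),plane(S,us,.03),tri([c,S],[ut,us]))
# edges: lower edge of panel line and platter far edge from top for yaw
im=c["image"];H=cv2.cvtColor(im,cv2.COLOR_RGB2HSV);m=((H[...,1]<70)&(H[...,2]>90)).astype(np.uint8)
m[:, :205]=0;m[:,295:]=0;m[:100]=0;m[200:]=0
P=[]
for x in range(216,274):
    ys=np.nonzero(m[:,x])[0];P.append([x,ys.max()+.5])
q=plane(c,P,0.0)[:,:2];f=cv2.fitLine(q.astype(np.float32),cv2.DIST_HUBER,0,.01,.01).ravel();print("front edge yaw",np.degrees(np.arctan2(-f[0],f[1])),f)
g=im.min(2)
dp=((H[...,0]>50)&(H[...,0]<90)&(H[...,1]>80)).astype(np.uint8);k,st=cent(dp,(205,165,260,195));ys,xs=np.nonzero(dp[165:195,205:260]);
f=cv2.fitLine(np.c_[plane(c,np.c_[xs+205,ys+165],.03)[:,:2]].astype(np.float32),cv2.DIST_HUBER,0,.01,.01).ravel();print("display yaw",np.degrees(np.arctan2(-f[0],f[1])),plane(c,k,.03))
s=telemetry.state();print(s["time"],s["ee_pos"],s["tool_rot"],s["wrist_force"])
E
```

```text
[[250.0877 218.4429]] [262.8288 184.1622] [nan nan]
[[ 0.4913 -0.0353  0.03  ]] [[nan nan nan]] [nan nan nan]
front edge yaw -9.307263 [0.1617 0.9868 0.4777 0.0213]
display yaw -8.923435 [[0.5056 0.0551 0.03  ]]
10.4167 [0.4699 0.3007 0.1597] [[-0.9713 -0.2379 -0.0013]
 [-0.2379  0.9713 -0.0008]
 [ 0.0015 -0.0005 -1.    ]] [ 0.0009 -0.7243 -0.4497]<stdin>:6: RuntimeWarning: invalid value encountered in divide
```

```bash
cat >> h.py <<'E'
from scipy.spatial.transform import Rotation as Ro
def Rt(yaw,tilt=40):
    a,b=np.radians(yaw),np.radians(tilt);h=np.array([np.cos(a),np.sin(a),0]);k=np.array([0,0,1.])
    x=-(h*np.cos(b)-k*np.sin(b));z=-h*np.sin(b)-k*np.cos(b);return np.c_[x,np.cross(z,x),z]
def rel(p,R):
    s=telemetry.state();R0=np.array(s["tool_rot"]);print("shift",R0.T@(np.array(p)-s["ee_pos"]),"turn",Ro.from_matrix(R0.T@R).as_rotvec(),"|",s["ee_pos"],s["time"])
E
python3 - <<'E'
from h import *
R=Rt(-9);rec=np.array([.4912,-.036,.03])
rel(rec+.125*R[:,0]-.0138*R[:,2]+[0,0,.05],Rt(-9,0))
print(rec+.125*R[:,0]-.0138*R[:,2])
E
```

```text
shift [ 0.1395 -0.2985 -0.0109] turn [-0.0008 -0.0014  0.3973] | [0.4699 0.3007 0.1597] 10.4167
[ 0.4054 -0.0224  0.1209]
```

play_rows:
  targets:
    - [-1, 0.016, -0.034, -0.001, 0, 0, 0.04]
    - [-1, 0.032, -0.068, -0.003, 0, 0, 0.09]
    - [-1, 0.048, -0.102, -0.005, 0, 0, 0.14]
    - [-1, 0.064, -0.136, -0.007, 0, 0, 0.19]
    - [-1, 0.08, -0.17, -0.009, 0, 0, 0.24]
    - [-1, 0.096, -0.204, -0.011, 0, 0, 0.29]
    - [-1, 0.112, -0.238, -0.011, 0, 0, 0.34]
    - [-1, 0.128, -0.272, -0.011, 0, 0, 0.38]
    - [-1, 0.1395, -0.2985, -0.011, 0, 0, 0.397]
    - [-1, 0.1395, -0.2985, -0.011, 0, 0, 0.397]
    - [-1, 0.1395, -0.2985, -0.011, 0, 0, 0.397]

```text
time: 11.33
ee_pos: [0.4048, -0.0231, 0.1703]
tool_rot: [[-0.987, 0.16, -0.003], [0.16, 0.987, 0.0], [0.003, -0.0, -1.0]]
wrist_force: [0.2, -0.5, -0.5]
width: 0.157
grasp_force: 30.0
```

play_rows:
  targets:
    - [-1, 0, 0, 0.005, 0, 0.1, 0]
    - [-1, 0, 0, 0.01, 0, 0.2, 0]
    - [-1, 0, 0, 0.02, 0, 0.3, 0]
    - [-1, 0, 0, 0.03, 0, 0.42, 0]
    - [-1, 0, 0, 0.04, 0, 0.54, 0]
    - [-1, 0, 0, 0.045, 0, 0.64, 0]
    - [-1, 0, 0, 0.05, 0, 0.698, 0]
    - [-1, 0, 0, 0.05, 0, 0.698, 0]
    - [-1, 0, 0, 0.05, 0, 0.698, 0]
    - [-1, 0, 0, 0.05, 0, 0.698, 0]
    - [-1, 0, 0, 0.05, 0, 0.698, 0]

```text
time: 12.25
ee_pos: [0.4057, -0.0215, 0.1222]
tool_rot: [[-0.758, 0.155, -0.634], [0.119, 0.988, 0.1], [0.642, -0.0, -0.767]]
wrist_force: [0.9, 0.1, -0.5]
width: 0.157
grasp_force: 30.0
```

```bash
python3 - <<'E'
from seg import *
R=Rt(-9);rec=np.array([.4912,-.036,.03])
rel(rec+.125*R[:,0]-.0138*R[:,2],R)
s=telemetry.state();print(s["joints"],s["wrist_force"],s["width"])
c=cam("wrist");S=cam("side");save("w4.png",np.hstack([c["image"],np.vstack([cv2.resize(S["image"][180:250,210:290],(288,252),interpolation=cv2.INTER_CUBIC),np.zeros((132,288,3),np.uint8)])]))
Rm=np.array(s["tool_rot"]);tip=s["ee_pos"]+Rm@[-.085,0,.0138];print("tip",tip,"px",proj(c,[tip,rec]),proj(S,[tip,rec]))
E
```

```text
shift [-0.0006 -0.0009  0.0011] turn [-0.0008  0.0016  0.0008] | [ 0.4057 -0.0215  0.1222] 12.25
[ -6.0407  36.6422 102.8697   1.8803  80.3635 -88.0894] [ 0.8518  0.0578 -0.482 ] 0.1571350817318534
tip [ 0.4614 -0.0303  0.057 ] px [[258.866  345.553 ]
 [257.5202 383.2841]] [[239.2573 211.5065]
 [250.0513 218.3254]]
```

View pics/w4.png

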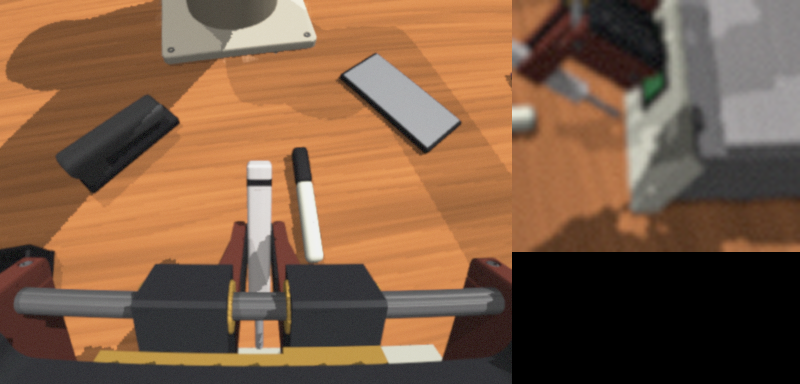

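In the wrist view the stylus is straight in the jaws, tail at (259,165) and nose at (260,335). In the side crop the tip is at about (239,211) native, as predicted. Now I'll check the hole position numerically from the saved pictures of three cameras.

```bash
python3 - <<'E'
from seg import *
t=cam("top");S=cam("side");w=cam("wrist")
w["C"]=np.array([.5801,-.0149,.4057]);w["Rcw"]=np.array([[.1545,.944,.2916],[.988,-.1477,-.0455],[.0001,.2951,-.9555]])
X=[.4912,-.036,.03];out=[]
for c,f in((t,"top1"),(S,"side1"),(w,"w1")):
    im=cv2.imread(f"pics/{f}.png").min(2).astype(float);uv=(proj(c,X)[0]+.5)*1.5-.5
    u,v=map(int,np.round(uv));r=7;P=im[v-r:v+r+1,u-r:u+r+1];W=np.clip(np.median(P)-20-P,0,None)
    print(f,np.round(P[::2,::2]).astype(int).tolist() if f!="top1" else "")
    yy,xx=np.mgrid[v-r:v+r+1,u-r:u+r+1];q=(np.array([(W*xx).sum(),(W*yy).sum()])/W.sum()+.5)/1.5-.5
    print(f,proj(c,X)[0],q,plane(c,q,.03)); out.append(q)
print(tri([t,S,w],out),tri([t,S],out[:2]))
print("now side tip patch");
E
```

```text
top1 
top1 [263.0469 184.1879] [262.5473 183.7825] [[ 0.4925 -0.0345  0.03  ]]
side1 [[178, 178, 177, 181, 178, 178, 178, 177], [179, 178, 180, 173, 169, 174, 179, 179], [179, 179, 176, 157, 142, 167, 180, 178], [177, 179, 173, 135, 136, 168, 180, 178], [177, 181, 174, 147, 155, 175, 176, 179], [176, 178, 180, 167, 174, 179, 176, 177], [178, 178, 180, 175, 177, 177, 178, 177], [176, 178, 179, 179, 180, 178, 176, 178]]
side1 [250.0513 218.3254] [249.8942 217.7877] [[ 0.4912 -0.0337  0.03  ]]
w1 [[216, 217, 216, 217, 216, 215, 214, 215], [218, 223, 222, 221, 218, 214, 212, 212], [220, 217, 211, 206, 195, 186, 185, 198], [195, 189, 181, 174, 160, 147, 145, 180], [173, 175, 176, 165, 146, 126, 138, 184], [191, 188, 179, 170, 156, 160, 185, 209], [208, 205, 199, 196, 197, 206, 213, 215], [214, 212, 213, 213, 213, 215, 215, 213]]
w1 [230.3931  33.1058] [231.899   33.6538] [[ 0.4921 -0.0343  0.03  ]]
[ 0.4919 -0.0343  0.0303] [ 0.4918 -0.0344  0.0306]
now side tip patch
```

```bash
python3 - <<'E'
from h import *
R=Rt(-9);rec=np.array([.4917,-.035,.03])
rel(rec+(.085+.008)*R[:,0]-.0138*R[:,2],R)
E
```

```text
shift [-0.0326  0.0005  0.0014] turn [-0.0002  0.0017  0.0002] | [ 0.4062 -0.022   0.1223] 12.5
```

play_rows:
  targets:
    - [-1, -0.01, 0.0005, 0.0014, 0, 0.001, 0]
    - [-1, -0.02, 0.0005, 0.0014, 0, 0.001, 0]
    - [-1, -0.028, 0.0005, 0.0014, 0, 0.001, 0]
    - [-1, -0.0325, 0.0005, 0.0014, 0, 0.001, 0]
    - [-1, -0.0325, 0.0005, 0.0014, 0, 0.001, 0]
    - [-1, -0.0325, 0.0005, 0.0014, 0, 0.001, 0]
    - [-1, -0.0325, 0.0005, 0.0014, 0, 0.001, 0]
    - [-1, -0.0325, 0.0005, 0.0014, 0, 0.001, 0]

```text
time: 13.17
ee_pos: [0.4297, -0.0252, 0.0998]
tool_rot: [[-0.756, 0.156, -0.636], [0.12, 0.988, 0.1], [0.644, -0.0, -0.765]]
wrist_force: [-0.1, -0.6, -0.3]
width: 0.158
grasp_force: 30.0
```

```bash
python3 - <<'E'
from seg import *
R=Rt(-9);rec=np.array([.4917,-.035,.03])
rel(rec+(.085+.008)*R[:,0]-.0138*R[:,2],R)
s=telemetry.state();Rm=np.array(s["tool_rot"]);tip=s["ee_pos"]+Rm@[-.085,0,.0138];print(s["wrist_force"],"tip-rec in tool",Rm.T@(tip-rec))
S=cam("side");w=cam("wrist");t=cam("top")
print("side",proj(S,[tip,rec]),"wrist",proj(w,[tip,rec]))
a=cv2.resize(S["image"][200:230,230:270],(560,420),interpolation=cv2.INTER_CUBIC)
b=cv2.resize(w["image"][314:384,230:290],(240,420)[:1]+(280,),interpolation=cv2.INTER_CUBIC);b=np.vstack([b,np.zeros((140,240,3),np.uint8)])
save("press1.png",np.hstack([a,b]))
E
```

```text
shift [ 0.      0.     -0.0007] turn [-0.0002 -0.0011  0.0002] | [ 0.4297 -0.0252  0.0998] 13.1667
[-0.0749 -0.5857 -0.296 ] tip-rec in tool [ 0.008  -0.      0.0008]
side [[247.838  217.0056]
 [250.1491 218.0653]] wrist [[258.8574 345.4931]
 [258.8854 354.5494]]
```

View pics/press1.png

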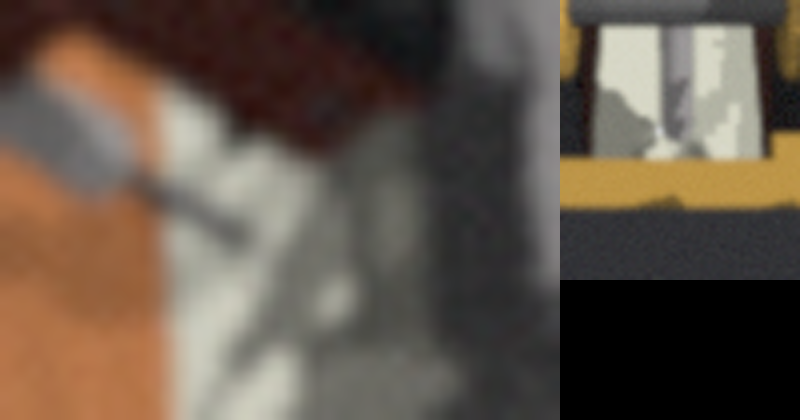

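The tip is at about (247.4,217.0) in the side view, matching the prediction (247.8,217.0), and it is in line with the hole. I'll advance in small steps and watch the force.

play_rows:
  targets:
    - [-1, -0.004, 0, -0.0007, 0, 0, 0]
    - [-1, -0.008, 0, -0.0007, 0, 0, 0]
    - [-1, -0.01, 0, -0.0007, 0, 0, 0]
    - [-1, -0.01, 0, -0.0007, 0, 0, 0]
    - [-1, -0.01, 0, -0.0007, 0, 0, 0]

```text
time: 13.73
ee_pos: [0.4379, -0.0265, 0.0936]
tool_rot: [[-0.756, 0.156, -0.636], [0.12, 0.988, 0.1], [0.644, -0.0, -0.765]]
wrist_force: [-0.5, 0.0, -0.3]
width: 0.154
grasp_force: 30.0
```

play_rows:
  targets:
    - [-1, -0.001, 0, 0, 0, 0, 0]
    - [-1, -0.002, 0, 0, 0, 0, 0]
    - [-1, -0.002, 0, 0, 0, 0, 0]
    - [-1, -0.002, 0, 0, 0, 0, 0]

```text
time: 14.07
ee_pos: [0.4394, -0.0267, 0.0925]
tool_rot: [[-0.756, 0.156, -0.636], [0.12, 0.988, 0.1], [0.644, -0.0, -0.765]]
wrist_force: [0.7, -0.4, -0.7]
width: 0.16
grasp_force: 30.0
```

play_rows:
  targets:
    - [-1, -0.001, 0, 0, 0, 0, 0]
    - [-1, -0.002, 0, 0, 0, 0, 0]
    - [-1, -0.002, 0, 0, 0, 0, 0]
    - [-1, -0.002, 0, 0, 0, 0, 0]

```text
time: 14.4
ee_pos: [0.4406, -0.0269, 0.0914]
tool_rot: [[-0.756, 0.156, -0.636], [0.119, 0.988, 0.101], [0.644, -0.0, -0.765]]
wrist_force: [-0.8, 0.0, 1.6]
width: 0.156
grasp_force: 30.0
```

play_rows:
  targets:
    - [-1, -0.001, 0, 0, 0, 0, 0]
    - [-1, -0.001, 0, 0, 0, 0, 0]
    - [-1, -0.001, 0, 0, 0, 0, 0]

```text
time: 14.65
ee_pos: [0.4414, -0.0271, 0.0907]
tool_rot: [[-0.756, 0.156, -0.636], [0.119, 0.988, 0.101], [0.644, -0.0, -0.765]]
wrist_force: [-2.4, 1.0, 2.3]
width: 0.159
grasp_force: 30.0
```

play_rows:
  targets:
    - [-1, -0.001, 0, 0, 0, 0, 0]
    - [-1, -0.001, 0, 0, 0, 0, 0]
    - [-1, -0.001, 0, 0, 0, 0, 0]

```text
time: 14.9
ee_pos: [0.4422, -0.0272, 0.09]
tool_rot: [[-0.756, 0.156, -0.636], [0.119, 0.988, 0.101], [0.644, -0.0, -0.765]]
wrist_force: [-3.0, -0.2, 1.9]
width: 0.156
grasp_force: 30.0
```

play_rows:
  targets:
    - [-1, -0.001, 0, 0, 0, 0, 0]
    - [-1, -0.001, 0, 0, 0, 0, 0]
    - [-1, -0.001, 0, 0, 0, 0, 0]

```text
time: 15.15
ee_pos: [0.443, -0.0273, 0.0893]
tool_rot: [[-0.756, 0.156, -0.636], [0.119, 0.988, 0.101], [0.644, 0.0, -0.765]]
wrist_force: [-3.3, 0.2, 3.1]
width: 0.152
grasp_force: 30.0
```

play_rows:
  targets:
    - [-1, -0.001, 0, 0, 0, 0, 0]
    - [-1, -0.001, 0, 0, 0, 0, 0]
    - [-1, -0.001, 0, 0, 0, 0, 0]

```text
time: 15.4
ee_pos: [0.4436, -0.0274, 0.0887]
tool_rot: [[-0.756, 0.156, -0.636], [0.119, 0.988, 0.101], [0.644, -0.0, -0.765]]
wrist_force: [-4.6, 0.6, 4.2]
width: 0.155
grasp_force: 30.0
```

play_rows:
  targets:
    - [-1, -0.001, 0, 0, 0, 0, 0]
    - [-1, -0.001, 0, 0, 0, 0, 0]
    - [-1, -0.001, 0, 0, 0, 0, 0]

```text
time: 15.65
ee_pos: [0.4437, -0.0274, 0.0885]
tool_rot: [[-0.754, 0.156, -0.638], [0.119, 0.988, 0.101], [0.646, -0.0, -0.764]]
wrist_force: [-6.7, 1.8, 7.8]
width: 0.157
grasp_force: 30.0
```

The axial force jumped to about 10 N and the motion stalled, so the button is at its hard stop. I'll hold for 1.5 s, then retract.

play_rows:
  targets:
    - [-1, 0, 0, 0, 0, 0, 0]
    - [-1, 0, 0, 0, 0, 0, 0]
    - [-1, 0, 0, 0, 0, 0, 0]
    - [-1, 0, 0, 0, 0, 0, 0]
    - [-1, 0, 0, 0, 0, 0, 0]
    - [-1, 0, 0, 0, 0, 0, 0]
    - [-1, 0, 0, 0, 0, 0, 0]
    - [-1, 0, 0, 0, 0, 0, 0]
    - [-1, 0, 0, 0, 0, 0, 0]
    - [-1, 0, 0, 0, 0, 0, 0]
    - [-1, 0, 0, 0, 0, 0, 0]
    - [-1, 0, 0, 0, 0, 0, 0]
    - [-1, 0, 0, 0, 0, 0, 0]
    - [-1, 0, 0, 0, 0, 0, 0]
    - [-1, 0, 0, 0, 0, 0, 0]
    - [-1, 0, 0, 0, 0, 0, 0]
    - [-1, 0, 0, 0, 0, 0, 0]
    - [-1, 0, 0, 0, 0, 0, 0]

```text
time: 17.15
ee_pos: [0.4437, -0.0275, 0.0885]
tool_rot: [[-0.754, 0.156, -0.638], [0.119, 0.988, 0.101], [0.646, -0.0, -0.764]]
wrist_force: [-7.3, 0.9, 7.1]
width: 0.153
grasp_force: 30.0
```

play_rows:
  targets:
    - [-1, 0.002, 0, 0, 0, 0, 0]
    - [-1, 0.006, 0, 0, 0, 0, 0]
    - [-1, 0.015, 0, 0, 0, 0, 0]
    - [-1, 0.03, 0, 0, 0, 0, 0]
    - [-1, 0.05, 0, 0, 0, 0, 0]
    - [-1, 0.07, 0, 0, 0, 0, 0]
    - [-1, 0.07, 0, -0.03, 0, 0, 0]
    - [-1, 0.07, 0, -0.06, 0, 0, 0]
    - [-1, 0.07, 0, -0.06, 0, 0, 0]
    - [-1, 0.07, 0, -0.06, 0, 0, 0]

```text
time: 17.98
ee_pos: [0.4316, -0.0255, 0.1796]
tool_rot: [[-0.76, 0.156, -0.631], [0.12, 0.988, 0.1], [0.639, 0.0, -0.769]]
wrist_force: [-0.7, 0.0, -1.7]
width: 0.152
grasp_force: 30.0
```

```bash
python3 - <<'E'
from h import *
s=telemetry.state();print(s["wrist_force"],s["width"])
a=np.radians(1.7);tr=np.array([.460,-.289]);U=np.array([[np.cos(a),-np.sin(a)],[np.sin(a),np.cos(a)]])
p=tr+U@np.array([-.025,-.022]);print(p)
rel([p[0],p[1],.18],Rt(1.7,0))
E
```

```text
[-0.6899  0.0219 -1.6812] 0.15241938111142112
[ 0.4357 -0.3117]
shift [-0.0372 -0.2821 -0.0315] turn [ 0.0649 -0.6911 -0.179 ] | [ 0.4316 -0.0255  0.1796] 17.9833
```

play_rows:
  targets:
    - [-1, -0.0046, -0.035, -0.004, 0.008, -0.086, -0.022]
    - [-1, -0.0093, -0.07, -0.008, 0.016, -0.173, -0.045]
    - [-1, -0.014, -0.106, -0.012, 0.024, -0.259, -0.067]
    - [-1, -0.0186, -0.141, -0.016, 0.032, -0.345, -0.09]
    - [-1, -0.0232, -0.176, -0.02, 0.04, -0.432, -0.112]
    - [-1, -0.028, -0.212, -0.024, 0.049, -0.518, -0.134]
    - [-1, -0.0326, -0.247, -0.028, 0.057, -0.605, -0.157]
    - [-1, -0.0372, -0.282, -0.0315, 0.065, -0.691, -0.179]
    - [-1, -0.0372, -0.282, -0.0315, 0.065, -0.691, -0.179]
    - [-1, -0.0372, -0.282, -0.0315, 0.065, -0.691, -0.179]
    - [-1, -0.0372, -0.282, -0.0315, 0.065, -0.691, -0.179]
    - [-1, -0.0372, -0.282, -0.0315, 0.065, -0.691, -0.179]

```text
time: 18.98
ee_pos: [0.4339, -0.3099, 0.1784]
tool_rot: [[-0.999, -0.031, -0.008], [-0.031, 1.0, 0.002], [0.008, 0.002, -1.0]]
wrist_force: [0.1, 0.4, -0.4]
width: 0.156
grasp_force: 30.0
```

```bash
python3 - <<'E'
from h import *
rel([.4357,-.3117,.026],Rt(1.7,0))
E
```

```text
shift [-0.003  -0.0022  0.1524] turn [ 0.002  -0.0077  0.0013] | [ 0.4339 -0.3099  0.1784] 18.9833
```

play_rows:
  targets:
    - [-1, -0.002, -0.002, 0.04, 0, -0.004, 0]
    - [-1, -0.002, -0.002, 0.08, 0, -0.004, 0]
    - [-1, -0.002, -0.002, 0.11, 0, -0.004, 0]
    - [-1, -0.002, -0.002, 0.13, 0, -0.004, 0]
    - [-1, -0.002, -0.002, 0.14, 0, -0.004, 0]
    - [-1, -0.002, -0.002, 0.145, 0, -0.004, 0]
    - [-1, -0.002, -0.002, 0.147, 0, -0.004, 0]
    - [-1, -0.002, -0.002, 0.147, 0, -0.004, 0]
    - [-1, -0.002, -0.002, 0.147, 0, -0.004, 0]

```text
time: 19.73
ee_pos: [0.4361, -0.3135, 0.0333]
tool_rot: [[-1.0, -0.03, -0.0], [-0.03, 1.0, -0.001], [0.0, -0.0, -1.0]]
wrist_force: [-0.7, -0.2, -0.3]
width: 0.154
grasp_force: 30.0
```

play_rows:
  targets:
    - [-1, 0, 0, 0.003, 0, 0, 0]
    - [-1, 0, 0, 0.006, 0, 0, 0]
    - [-1, 0, 0, 0.006, 0, 0, 0]
    - [-1, 0, 0, 0.006, 0, 0, 0]
    - [-0.45, 0, 0, 0.006, 0, 0, 0]
    - [-0.45, 0, 0, 0.006, 0, 0, 0]
    - [-0.45, 0, 0, 0.006, 0, 0, 0]
    - [-0.45, 0, 0, 0.006, 0, 0, 0]
    - [-0.45, 0, 0, 0.0, 0, 0, 0]
    - [-0.45, 0, 0, -0.03, 0, 0, 0]
    - [-0.45, 0, 0, -0.07, 0, 0, 0]
    - [-0.45, 0, 0, -0.11, 0, 0, 0]
    - [-0.45, 0, 0, -0.15, 0, 0, 0]
    - [-0.45, 0, 0, -0.2, 0, 0, 0]
    - [-0.45, 0, 0, -0.25, 0, 0, 0]
    - [-0.45, 0, 0, -0.25, 0, 0, 0]
    - [-0.45, 0, 0, -0.25, 0, 0, 0]

```text
time: 21.15
ee_pos: [0.4376, -0.3149, 0.2878]
tool_rot: [[-1.0, -0.03, 0.006], [-0.03, 1.0, -0.005], [-0.006, -0.005, -1.0]]
wrist_force: [-0.3, -0.7, 0.2]
width: 0.275
grasp_force: 0.0
```

```bash
python3 - <<'E'
from h import *
s=telemetry.state();print(s["time"],s["ee_pos"],s["width"],s["wrist_force"])
w=cam("wrist");S=cam("side");save("end.png",np.hstack([cv2.resize(S["image"],(400,300)),cv2.resize(w["image"],(400,300))]))
E
```

```text
21.15 [ 0.4376 -0.3149  0.2878] 0.2748366685235889 [-0.2819 -0.6585  0.1602]
```

View pics/end.png

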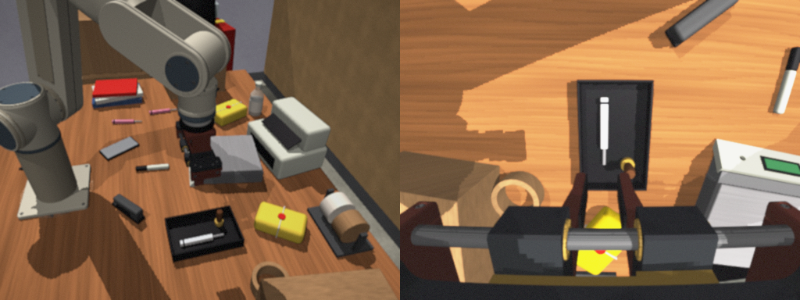

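Both views show the stylus lying flat in the tray ((200,238) in the side view, (604,130) in the wrist view) and the stamp standing beside it ((218,218) and (628,165)). The gripper is clear and everything else is in place, so I'll hand in.

```bash
python3 -c "
from workcell import order
print(order.close_job())"
```

```text
the job is handed in; nothing more can be done
None
```

The job is handed in at about 21 s of the allowed 61 s: the stamp went into the tray first, then the stylus pressed the button to its hard stop at about 10 N for at least 1.5 s. After the release the stylus was laid in the tray beside the stamp, and nothing else appeared moved in the last pictures.

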